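# Seat a relay module in the test fixture and lock the cam lever over it

## Task

Set the loose grey-and-orange relay module down into the black pocket of the test fixture so that it stands fully home, and let go of it. Then push the red-knobbed lever round (anticlockwise seen from above) until its bar has climbed the brass cam and dropped into the low notch just past the crest, letting it rise and fall freely and never forcing it against the cam or the red stop. Leave it locked there with the module still home, and the other things on the bench where they are.

Things in the scene. Friction and masses are not known exactly. Their poses are not given: they have to be found in the camera images.
- fixture: Aluminium test fixture fixed on the bench: plate 170 x 245 mm, 12 mm thick. Origin on the bench surface, on the vertical axis of the lever's pivot post (steel, its top cap 104 mm above the bench). Its z is up. In its frame the pocket lies at +y, the lever's knob starts on the -x side and is locked near the -y side. The plate spans x -97 to +73 mm and y -110.5 to +134.5 mm.
- nest_floor (a point): Centre of the floor of the black pocket, 12 mm above the bench, 85 mm from the pivot along the fixture's +y; axes as the fixture's. The pocket is open at the top, 41 mm (x) by 65 mm (y) inside, its walls 5 mm thick and about 14 mm high with a sloped lead-in at the top.
- module_center (a point): Centre of the loose relay module, a block 36 mm (its x) x 60 mm (its y) x 46 mm high, grey with an orange band, 0.1 to 0.25 kg, standing upright on the bench at the start. Its x and y go along the pocket's x and y (either way round). Fully home, its centre is 23 mm above the pocket floor.
- turn (a joint): Turn of the lever about the post, rad: 0 with the knob on the fixture's -x side, growing anticlockwise seen from above (at pi/2 the knob is on the -y side). Starts between 0.05 and 0.3, resting low.
- lift (a joint): How far the lever has risen on the post, m: 0 when low (start, and in the notch), about 0.0075 on the cam's crest. A spring presses it down with about 13 N (low) to 16 N (crest), besides the lever's own weight of under 3 N; it cannot rise more than 18 mm. Fingers pressed sideways on the knob drag it down by friction as it rises, unless they rise with it.
- knob (a point): Centre of the gripping part of the lever's knob: an upright red cylinder, 26 mm in diameter, standing on the end of the lever's bar 105 mm from the pivot axis. When the lever is low, the knob reaches from 66 to 128 mm above the bench and this point is at 100 mm. It turns and rises with the lever.
- clamp: The lever assembly with all that moves on the post; origin and axes as the fixture's, fixed. Its bar is a level round steel rod, 12 mm thick, its axis 66 mm above the bench when low. The bar runs from the knob over the post to a 26 mm wide rubber tongue 85 mm beyond the post, which ends up about 2 mm above the seated module.
- cam_bed: Dark slotted quadrant, 24 mm wide, 62 mm from the pivot; origin and axes as the fixture's. The brass cam with its tall red stop is clamped on it at a place that differs from start to start and is not measured. More than 45 N between the bar and the cam or stop (some 26 N of push at the knob against the stop, or holding the knob down while turning it) damages the cam.
- tape: Yellow roll of tape, ring 90 mm across, 25 mm high, bystander; origin at the centre of its underside.
- screwdriver: Screwdriver with a red handle lying on the bench, bystander; origin under its middle.
- can: Blue jar with a white cap, 60 mm across, 90 mm high, bystander; origin at the centre of its underside.
- slot_mid (a point): Point on the cam bed under the nominal notch, 24 mm above the bench. Nominally the bar meets the ramp's foot at turn 0.75 rad, the crest at 1.30, falls off it from 1.42 to 1.50 and meets the red stop at 1.58; all shift together by up to 0.3 each way. The notch leaves it about 0.07 rad of play. Let go on the ramp, it slides back; on the flat crest it stays. The ramp takes 4 to 10 N at the knob.
Mind the look-alikes: they are no part of the job. Of the things that look like the part that bears module_center, take the one that is farthest to the robot's right at the start.

How it is judged:
By the outcome, as a careful person would: the job done as asked, in the order asked, and still so for the second after the job is handed in, with the robot touching nothing.
It also fails if it takes over 58 s, if anything falls off the work surface, if the arm or the gripper's body presses on something with over 40 N, if the wrist force passes 120 N, or if a joint passes its speed limit or range.

## Robot

A 7-joint arm with a two-finger parallel gripper is mounted at the origin on the work surface. World frame = base frame: x ahead of the robot, y to its left, z up, the work surface at z = 0. Lengths are in m, angles in rad, forces in N, time in s.
With the tool pointing down it reaches from about 0.425 to 0.95 m from the base axis. Payload 16.7 kg.
Tool frame: the origin (TCP) lies at the very end of the fingers, on their centre line; the grasp point (between the pads) lies 19 mm behind it; z points along the fingers, y is the line along which they close (so a half turn about z gives the same grasp; the last joint's range is limited). The gripper opens to 94 mm and grips with 3 to 60 N. Pads are 16 mm wide; open, the fingers measure 119 mm over their backs; the gripper's body (75 mm by 177 mm) begins 78 mm behind the grasp point.
Start: joints at [-1.405, 0.426, 0.074, 1.606, -0.034, 1.111, -0.067], TCP at [0.21, 0.642, 0.205] pointing down, gripper open.
Joint ranges: [-2.85, 2.85], [-0.5, 2.14], [-1.23, 1.37], [0.21, 2.46], [-1.02, 4.16], [0.16, 2.05], [-2.73, 2.73]. Speed limits (rad/s): [1.89, 1.89, 2.39, 2.39, 3.01, 3.01, 3.01].

## Interface

Orientations are given as a 3x3 rotation matrix whose columns are the frame's x, y, z axes.
In Python, from rig import sensors, imaging, arm gives the robot as it stands. The module is installed in compiled form; this text tells all that it offers.
- The arm moves only by the tool step_arm, never from a script. Its argument "commands" is a list of rows, each a list of 7 numbers: the shift along the tool's x, y, z in cm, then the turn, a rotation vector about the tool's x, y, z in rad, then the opening in per cent of the stroke, from 0 (shut) to 100 (fully open). A call has 1 to 20 rows; each row shifts and turns the commanded pose from where the row before left it, along the tool's axes as they then stand; what a row does not reach is not made up. A row lasts 1/10 s, in which the tool goes at most 50 mm and 8.59 degrees, less where a joint would pass 70% of its speed; a pose out of reach is approached as far as the arm can. A call is refused whole if a number of a shift passes 5 or a number of a turn 0.15, either way. A call with a gripper value outside its range is refused whole. The fingers move at their own pace and stop on an object; the grip force is fixed at half the most. Time passes only in rows, so rows that do not move let the fingers close. It gives the time, the measured TCP pose, the force, the opening and the grip force at its end, in the units of the state.
- sensors.get_obs(): the state, without advancing time (a new reading comes with each control period).
- imaging.grab_frame(name): name is "side" or "top" or "wrist"; returns a dict with "color" (480x640x3 uint8, red, green, blue), "mtx" (3x3 intrinsics, pixels), "R" (3x3) and "t" (3): a world point X has camera coordinates R X + t. Camera axes: x right, y down, z forward; pixel columns grow to the right and rows downward; lengths in m; the calibration is good to about 2 mm. A picture is of the moment at which its call begins. There is no depth.
- arm.sign_off(): hands the job in; it is judged then, once.
Trained networks look in the newest picture that a camera, given by its name, has taken for a name from the list of things; names that differ only in an ending like _2 or _b are one class to them, and where a whole thing is asked for, a point or a joint stands for the part that bears it (a point fixed in the world has none). Each returns a list of dicts, best first, with "p" (0 to 1); they miss things now and then, are a little off and sometimes report something else, mostly with a low value. They report only what shows in the picture. A call takes as long as a camera call. They do not tell look-alikes from the thing itself.
- imaging.look_for(name, camera): "point" ([column, row] in pixels, amid what is visible of it).
- imaging.silhouettes(name, camera): "pixels" (480x640 bool, what is visible of it) and "point" ([column, row] in pixels, amid what is visible of it).
The state is a dict: "time": time; "q": joint angles; "qvel": joint speeds; "tau": joint torques, N m; "ee_pos": TCP position; "ee_rot": TCP orientation; "wrist_force": force on the tool from outside, world axes, zero at the start; "moment": the same for the moment, N m; "opening": finger opening in m; "grasp_force": force on a finger pad.
Only numpy, scipy, OpenCV 4.12 (cv2) and the standard library are available. Lean on these libraries where they do the work, as an engineer would, in place of code of your own. Each camera call takes 0.05 s, during which the arm holds its last target. There are 200 camera calls.

## Working session

There is one attempt and no reset: what is moved stays moved. The work goes in short steps, Python scripts to look and compute and a tool call to move; the robot and the scene stay as the last step left them, time stands still between calls to the robot, and variables do not carry over. Pictures are saved under pics/ and viewed, at most 10 in all, crops included, and the job is handed in when it is done.

Besides the shell and the picture viewer there is one more tool, called after "Call:" by a JSON object that holds its "method" and its "body". step_arm: Moves the arm, as the interface text tells. Its arguments: {"type":"object","properties":{"commands":{"type":"array"}},"required":["commands"]}

```bash
mkdir -p pics; python3 - <<'E'
from rig import sensors, imaging, arm
import cv2,numpy as np
o=sensors.get_obs();print(o['time'],o['ee_pos'],np.round(o['ee_rot'],3).tolist(),o['opening'])
ims=[]
for c in ['side','top']:
    f=imaging.grab_frame(c);ims.append(f['color']);print(c,f['mtx'].tolist(),f['R'].tolist(),f['t'].tolist())
    cv2.imwrite(f'pics/{c}0.png',f['color'][:,:,::-1])
    for n in ['module_center','knob','fixture','nest_floor','cam_bed','clamp','tape','can','screwdriver','slot_mid']:
        print(n,[(np.round(d['point']).tolist(),round(d['p'],2)) for d in imaging.look_for(n,c)][:5])
E
```

```text
0.0 [0.2095297  0.64120082 0.20477777] [[-0.951, 0.311, -0.0], [0.311, 0.951, -0.001], [-0.0, -0.001, -1.0]] 0.09433716709383931
side [[456.80375910310147, 0.0, 302.59611035695326], [0.0, 456.80375910310147, 236.48214503363567], [0.0, 0.0, 1.0]] [[-0.9331680575401099, -0.35943400035499357, -0.00213910626774347], [-0.2165263307809133, 0.5668792988168242, -0.7948359633606801], [0.2869036849978974, -0.7412523591610027, -0.6068205793913677]] [0.5813470008335183, 0.21995360492136373, 0.8184230783294844]
module_center [([288.0, 383.0], 0.86), ([214.0, 414.0], 0.85), ([273.0, 451.0], 0.71), ([329.0, 262.0], 0.31)]
knob [([349.0, 232.0], 0.78)]
fixture [([327.0, 260.0], 0.62)]
nest_floor [([311.0, 273.0], 0.92)]
cam_bed [([345.0, 232.0], 0.94)]
clamp [([350.0, 235.0], 0.58)]
tape [([249.0, 242.0], 0.71)]
can [([193.0, 313.0], 0.69)]
screwdriver [([386.0, 184.0], 0.64)]
slot_mid [([348.0, 230.0], 0.61)]
top [[534.441698301889, 0.0, 319.9085524474171], [0.0, 534.441698301889, 235.04268330923324], [0.0, 0.0, 1.0]] [[-0.0169154396036384, -0.9996393002952144, -0.020859942672747524], [-0.9812316984877061, 0.02060484194235015, -0.19172843913061613], [0.19208909856092107, 0.017225266146722446, -0.9812263084631536]] [0.026552456547390167, 0.6476225695044493, 1.193028529867209]
module_center [([161.0, 294.0], 0.88), ([206.0, 284.0], 0.87), ([172.0, 252.0], 0.61), ([497.0, 274.0], 0.43), ([363.0, 263.0], 0.26)]
knob [([365.0, 266.0], 0.77)]
fixture [([356.0, 264.0], 0.77)]
nest_floor [([324.0, 258.0], 0.86)]
cam_bed [([384.0, 267.0], 0.58)]
clamp [([362.0, 261.0], 0.95)]
tape [([351.0, 172.0], 0.75)]
can [([235.0, 192.0], 0.93)]
screwdriver [([497.0, 276.0], 0.98), ([322.0, 257.0], 0.66)]
slot_mid [([382.0, 269.0], 0.83)]
```

View pics/top0.png

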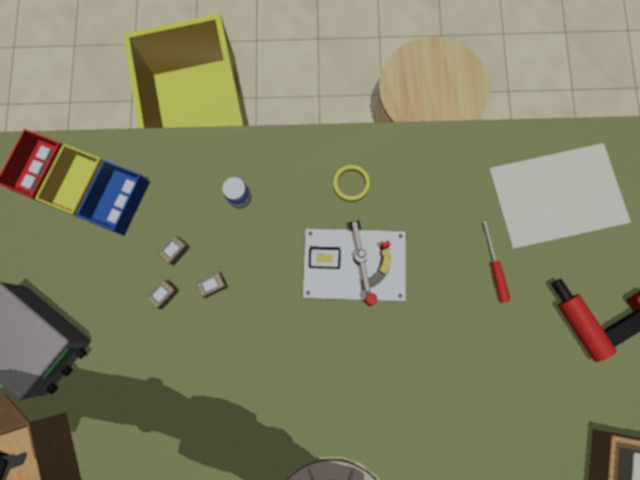

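View pics/side0.png

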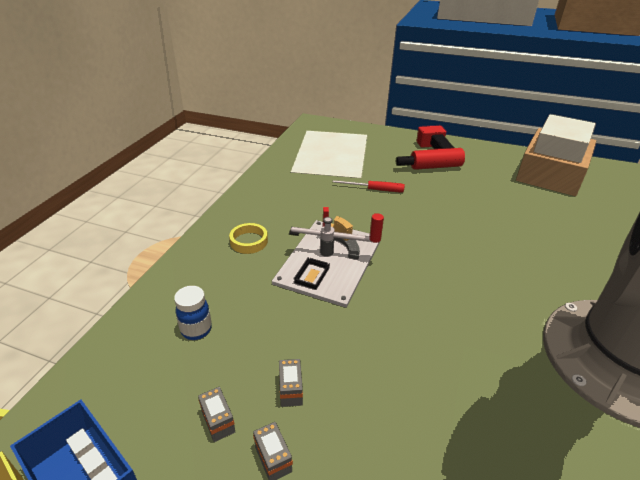

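The top view shows three look-alike modules at (161,294), (172,252) and (211,284), and the fixture near (356,264) with its pocket on the left. The knob is at (371,299) and the cam at (385,262). Robot's right is image right, so (211,284) in top and (288,383) in side fits the description. I'll confirm that in one crop and measure.

```bash
cat > h.py <<'E'
from rig import sensors, imaging
import numpy as np,cv2
def ray(f,p):
    d=np.linalg.inv(f['mtx'])@np.array([p[0],p[1],1.]);R=f['R'];return -R.T@f['t'],R.T@d
def onz(f,p,z):
    c,d=ray(f,p);return c+d*(z-c[2])/d[2]
def tri(a,b):
    (c1,d1),(c2,d2)=a,b
    s=np.linalg.lstsq(np.c_[d1,-d2],c2-c1,rcond=None)[0]
    return (c1+s[0]*d1+c2+s[1]*d2)/2,np.linalg.norm(c1+s[0]*d1-c2-s[1]*d2)
def grab(c):
    f=imaging.grab_frame(c);return {k:np.array(v) for k,v in f.items()}
def proj(f,X):
    x=f['mtx']@(f['R']@np.asarray(X).T+f['t'][:,None]);return (x[:2]/x[2]).T
E
python3 - <<'E'
from h import *
ft=grab('top');fs=grab('side')
mt=imaging.silhouettes('module_center','top');ms=imaging.silhouettes('module_center','side')
for d in mt[:3]:
    for e in ms[:3]:
        X,r=tri(ray(ft,d['point']),ray(fs,e['point']))
        if r<.015: print('module',np.round(d['point']),np.round(e['point']),np.round(X,3),round(r,4))
m=min([d for d in mt if d['p']>.5],key=lambda d:abs(d['point'][0]-209)+abs(d['point'][1]-284))
pts=np.argwhere(m['pixels'])[:,::-1].astype(np.float32)
r=cv2.minAreaRect(pts);b=cv2.boxPoints(r);print('rect',r,[np.round(onz(ft,p,.046)[:2],3).tolist() for p in b])
img=ft['color'].astype(int)
k=(img.min(2)>140)&(img.max(2)-img.min(2)<40)
k[:, :290]=0;k[:,420:]=0;k[:215]=0;k[315:]=0
r=cv2.minAreaRect(np.argwhere(k)[:,::-1].astype(np.float32));b=cv2.boxPoints(r)
W=np.array([onz(ft,p,.012) for p in b]);print('plate',r,np.round(W,3).tolist(),np.linalg.norm(W-np.roll(W,1,0),axis=1))
kt=imaging.look_for('knob','top');ks=imaging.look_for('knob','side')
print('knob',kt[0],ks[0],tri(ray(ft,kt[0]['point']),ray(fs,ks[0]['point'])))
a=cv2.resize(ft['color'][230:320,140:420],None,fx=2.85,fy=2.85,interpolation=cv2.INTER_CUBIC)
b=cv2.resize(fs['color'][200:320,265:395],(370,340),interpolation=cv2.INTER_CUBIC);c=cv2.resize(fs['color'][340:480,185:325],(340,340),interpolation=cv2.INTER_CUBIC)
s=np.zeros((600,800,3),np.uint8);s[:a.shape[0],:a.shape[1]]=a;s[259:599,:370]=b;s[259:599,380:720]=c
cv2.imwrite('pics/crop1.png',s[:,:,::-1])
E
```

```text
module [208. 285.] [291. 385.] [0.537 0.282 0.026] 0.005
module [208. 285.] [273. 450.] [ 0.557  0.319 -0.131] 0.0014
module [175. 248.] [219. 414.] [0.627 0.367 0.019] 0.0107
module [160. 293.] [291. 385.] [0.507 0.359 0.147] 0.0113
module [160. 293.] [273. 450.] [0.519 0.396 0.034] 0.0069
rect ((211.1855926513672, 285.41754150390625), (19.19004249572754, 28.4296932220459), 66.03751373291016) [[0.544, 0.312], [0.57, 0.251], [0.528, 0.232], [0.502, 0.293]]
plate ((354.8912353515625, 260.5876159667969), (102.49840545654297, 77.08582305908203), 1.7357045412063599) [[0.506, 0.059, 0.012], [0.695, 0.052, 0.012], [0.682, -0.199, 0.012], [0.494, -0.185, 0.012]] [0.24443004 0.18899869 0.25130721 0.1880868 ]
knob {'point': [362.5, 265.7], 'p': 0.56} {'point': [348.8, 235.7], 'p': 0.73} (array([ 0.56014259, -0.08464282,  0.06948873]), np.float64(0.02493313680243915))
```

View pics/crop1.png

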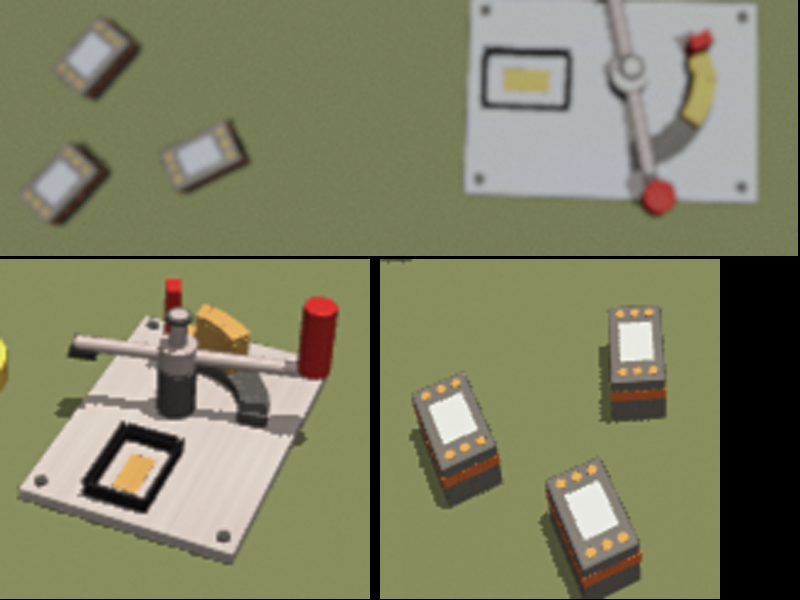

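The crop confirms it: the target is the single module at the right, top (211,284), about (0.536, 0.272). Its long axis runs along yaw ≈23°. The cam is on the bed's far part, its red stop at top (385,244). I'm moving above the module.

Call:
{"method": "step_arm", "body": {"commands": [[-4.25, -2.5, 0, 0, 0, 0, 100], [-4.25, -2.5, 0, 0, 0, 0, 100], [-4.25, -2.5, 0, 0, 0, 0, 100], [-4.25, -2.5, 0, 0, 0, 0, 100], [-4.25, -2.5, 0, 0, 0, 0, 100], [-4.25, -2.5, 0, 0, 0, 0, 100], [-4.25, -2.5, 0, 0, 0, 0, 100], [-4.25, -2.5, 0, 0, 0, 0, 100], [-4.25, -2.5, 0, 0, 0, 0, 100], [-4.25, -2.5, 0, 0, 0, 0, 100], [0, 0, 0, 0, 0, 0.14, 100], [0, 0, 0, 0, 0, 0.14, 100], [0, 0, 0, 0, 0, 0.14, 100], [0, 0, 0, 0, 0, 0.14, 100], [0, 0, 0, 0, 0, 0.14, 100], [0, 0, 0, 0, 0, 0.14, 100], [0, 0, 0, 0, 0, 0, 100], [0, 0, 0, 0, 0, 0, 100]]}}

```text
time: 3.2
ee_pos: [0.5359, 0.2721, 0.2055]
ee_rot: [[-0.407, 0.913, 0.0], [0.913, 0.407, -0.0], [-0.0, 0.0, -1.0]]
wrist_force: [-0.7, -0.6, -0.0]
opening: 0.0939
grasp_force: 0.0
```

```bash
python3 - <<'E'
from h import *
o=sensors.get_obs();print(o['time'],o['ee_pos'],np.round(o['ee_rot'],3).tolist(),o['q'],o['wrist_force'])
f=grab('wrist');cv2.imwrite('pics/w1.png',f['color'][:,:,::-1])
print('cam',-f['R'].T@f['t'],f['R'].tolist())
for d in imaging.silhouettes('module_center','wrist')[:3]:
    print(d['point'],d['p'])
    r=cv2.minAreaRect(np.argwhere(d['pixels'])[:,::-1].astype(np.float32));print(r,[np.round(onz(f,p,.046)[:2],4).tolist() for p in cv2.boxPoints(r)])
E
```

```text
3.2 [0.53589793 0.27207878 0.2055163 ] [[-0.407, 0.913, 0.0], [0.913, 0.407, -0.0], [-0.0, 0.0, -1.0]] [-0.91024937  0.32176083  0.41762981  1.79622011 -0.14798223  1.05431724
 -0.01876845] [-0.67455031 -0.64887824 -0.02175378]
cam [0.50661969 0.33644779 0.38529466] [[0.9134418332752493, 0.406969190792299, -0.0003081697841839489], [0.394767808959165, -0.8858713088471878, 0.24370145910714894], [0.09890598683767662, -0.22272876308917675, -0.9698502481622786]]
[330.3, 220.9] 0.95
((329.5, 221.5), (77.0, 45.0), 90.0) [[0.5074, 0.2994], [0.5409, 0.3143], [0.5684, 0.2551], [0.5334, 0.2395]]
[366.7, 78.5] 0.9
((366.25341796875, 77.84246826171875), (84.152587890625, 52.3173942565918), 69.44395446777344) [[0.4808, 0.3987], [0.5091, 0.4251], [0.5545, 0.384], [0.5254, 0.3559]]
[469.0, 160.6] 0.69
((468.1723937988281, 161.9310302734375), (79.10621643066406, 59.051124572753906), 68.19859313964844) [[0.5789, 0.3716], [0.6104, 0.4038], [0.6604, 0.3634], [0.6282, 0.3292]]
```

View pics/w1.png

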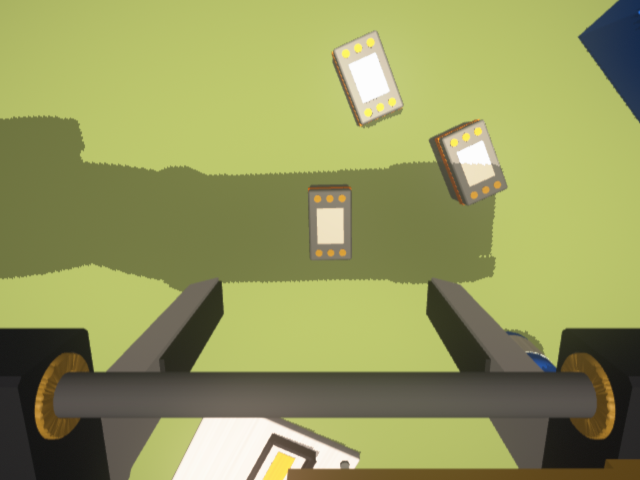

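The wrist view shows the target's top face at columns 309–351, rows 191–259, centred at (330,225) and square with the fingers. Its centre is therefore about (0.539, 0.275). I'm grasping it with the TCP at z≈0.020.

Call:
{"method": "step_arm", "body": {"commands": [[0.12, 0.35, 3.5, 0, 0, 0, 100], [0, 0, 4, 0, 0, 0, 100], [0, 0, 4, 0, 0, 0, 100], [0, 0, 4, 0, 0, 0, 100], [0, 0, 2, 0, 0, 0, 100], [0, 0, 1.05, 0, 0, 0, 100], [0, 0, 0, 0, 0, 0, 100], [0, 0, 0, 0, 0, 0, 60], [0, 0, 0, 0, 0, 0, 45], [0, 0, 0, 0, 0, 0, 0], [0, 0, 0, 0, 0, 0, 0], [0, 0, 0, 0, 0, 0, 0], [0, 0, 0, 0, 0, 0, 0], [0, 0, 0, 0, 0, 0, 0], [0, 0, 0, 0, 0, 0, 0]]}}

```text
time: 4.8
ee_pos: [0.5388, 0.2745, 0.02]
ee_rot: [[-0.403, 0.915, 0.0], [0.915, 0.403, 0.0], [-0.0, 0.0, -1.0]]
wrist_force: [0.5, 0.7, -0.3]
opening: 0.0361
grasp_force: 29.9
```

Grasped: opening is 36 mm, as it must be. Now I'm lifting and hovering so the wrist camera sees the pocket.

Call:
{"method": "step_arm", "body": {"commands": [[0, 0, -3, 0, 0, 0, 0], [0, 0, -5, 0, 0, 0, 0], [0, 0, -5, 0, 0, 0, 0], [0, 0, -5, 0, 0, 0, 0], [0, 0, -5, 0, 0, 0, 0], [-4.3, -0.93, 0, 0, 0, 0, 0], [-4.3, -0.93, 0, 0, 0, 0, 0], [-4.3, -0.93, 0, 0, 0, 0, 0], [-4.3, -0.93, 0, 0, 0, 0, 0], [-4.3, -0.93, 0, 0, 0, 0, 0], [-4.3, -0.93, 0, 0, 0, 0, 0], [-4.3, -0.93, 0, 0, 0, 0, 0], [-4.3, -0.93, 0, 0, 0, 0, 0], [0, 0, 0, 0, 0, 0.117, 0], [0, 0, 0, 0, 0, 0.117, 0], [0, 0, 0, 0, 0, 0.117, 0], [0, 0, 0, 0, 0, 0.117, 0], [0, 0, 0, 0, 0, 0, 0], [0, 0, 0, 0, 0, 0, 0]]}}

```text
time: 6.7
ee_pos: [0.6091, -0.0702, 0.2498]
ee_rot: [[0.049, 0.999, -0.0], [0.999, -0.049, -0.0], [-0.0, -0.0, -1.0]]
wrist_force: [0.4, 0.3, -2.3]
opening: 0.0355
grasp_force: 29.9
```

```bash
python3 - <<'E'
from h import *
o=sensors.get_obs();print(o['time'],o['ee_pos'],np.round(o['ee_rot'],3).tolist(),o['q'],o['wrist_force'],o['opening'])
f=grab('wrist');cv2.imwrite('pics/w2.png',f['color'][:,:,::-1]);np.savez('pics/w2.npz',**f)
print('cam',-f['R'].T@f['t'])
for n in ['nest_floor','knob','clamp','module_center','slot_mid']:
    print(n,[(d['point'],round(d['p'],2)) for d in imaging.look_for(n,'wrist')[:2]])
E
```

```text
6.7 [ 0.60914675 -0.07021624  0.24979226] [[0.049, 0.999, -0.0], [0.999, -0.049, -0.0], [-0.0, -0.0, -1.0]] [-0.51883066  0.33941098  0.6811754   1.72852326 -0.2309106   1.15577468
  0.17911998] [ 0.39816313  0.2993032  -2.33384015] 0.03554973685085586
cam [6.11889526e-01 1.51135759e-04 4.29579889e-01]
nest_floor [([312.3, 134.5], 0.57)]
knob [([237.6, 249.6], 0.59)]
clamp [([236.7, 248.3], 0.62)]
module_center [([324.2, 299.8], 0.69)]
slot_mid [([313.1, 136.0], 0.68), ([261.5, 255.2], 0.59)]
```

View pics/w2.png

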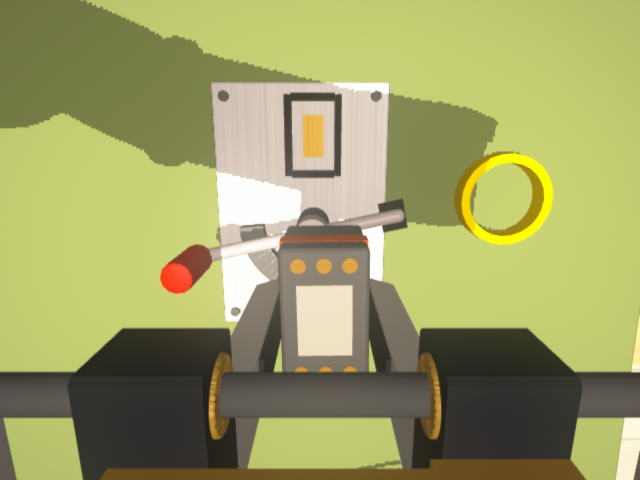

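The wrist view shows the plate's far corners at (211,83) and (389,84), its near-left corner at (225,321), and the pocket rim at columns 284–341, rows 93–178. The knob top is at (177,277), the module is held straight in the fingers. I'm fitting the pocket.

```bash
python3 - <<'E'
from h import *
f=dict(np.load('pics/w2.npz'))
im=f['color'][80:190,270:355]
k=(im.max(2)<60).astype(np.uint8)
n,l,s,c=cv2.connectedComponentsWithStats(k);i=1+s[1:,4].argmax();print(s[i])
P=np.argwhere(l==i)[:,::-1].astype(np.float32)+[270,80]
r=cv2.minAreaRect(P.astype(np.float32));b=cv2.boxPoints(r);W=np.array([onz(f,p,.026) for p in b])
print(r,np.round(W[:,:2],4).tolist(),W.mean(0),np.linalg.norm(W-np.roll(W,1,0),axis=1))
# floor pad
g=f['color'].astype(int);m=(g[:,:,0]>150)&(g[:,:,2]<80);m[:95]=0;m[175:]=0;m[:,:290]=0;m[:,340:]=0
r=cv2.minAreaRect(np.argwhere(m)[:,::-1].astype(np.float32));W=np.array([onz(f,p,.012) for p in cv2.boxPoints(r)]);print('pad',r,W.mean(0),np.linalg.norm(W-np.roll(W,1,0),axis=1))
C=np.array([onz(f,p,.012) for p in [(211,83),(389,84),(225,321)]]);print('plate',np.round(C,4).tolist(),np.linalg.norm(C[1]-C[0]),np.linalg.norm(C[2]-C[0]))
for a,bb in [(0,1),(2,0)]:
    d=C[bb]-C[a];print(np.degrees(np.arctan2(d[1],d[0])))
for th in [-3]:
    t=np.radians(th);ex=np.array([np.cos(t),np.sin(t)]);ey=np.array([-ex[1],ex[0]])
    mid=(C[0]+C[1])[:2]/2; piv=mid+.012*ex-.1345*ey;print('pivot',piv,'pocket',piv+.085*ey)
print('knobtop',onz(f,(177,277),.128))
# held module top
mod=[onz(f,p,.276) for p in [(280,247),(368,247)]];print('mod',mod)
E
```

```text
Traceback (most recent call last):
ValueError: attempt to get argmax of an empty sequence
```

```bash
python3 - <<'E'
from h import *
f=dict(np.load('pics/w2.npz'))
im=f['color'][86:190,270:355]
mx=im.max(2);print(np.percentile(mx,[0,2,5,10,20,30,50]),f['color'][135,280:345:3].max(1))
th,k=cv2.threshold(mx,0,1,cv2.THRESH_BINARY_INV+cv2.THRESH_OTSU);print(th)
n,l,s,c=cv2.connectedComponentsWithStats(k);i=1+s[1:,4].argmax();print(s[i])
P=np.argwhere(l==i)[:,::-1].astype(np.float32)+[270,86]
r=cv2.minAreaRect(P.astype(np.float32));b=cv2.boxPoints(r);W=np.array([onz(f,p,.026) for p in b])
print(r,np.round(W[:,:2],4).tolist(),W.mean(0),np.linalg.norm(W-np.roll(W,1,0),axis=1))
g=f['color'].astype(int);m=(g[:,:,0]>150)&(g[:,:,2]<80);m[:95]=0;m[175:]=0;m[:,:290]=0;m[:,340:]=0
r=cv2.minAreaRect(np.argwhere(m)[:,::-1].astype(np.float32));W=np.array([onz(f,p,.012) for p in cv2.boxPoints(r)]);print('pad',r,W.mean(0),np.linalg.norm(W-np.roll(W,1,0),axis=1))
C=np.array([onz(f,p,.012) for p in [(211,83),(389,84),(225,321)]]);print('plate',np.round(C,4).tolist(),np.linalg.norm(C[1]-C[0]),np.linalg.norm(C[2]-C[0]))
for a,bb in [(0,1),(2,0)]:
    d=C[bb]-C[a];print(np.degrees(np.arctan2(d[1],d[0])))
t=np.radians(-3);ex=np.array([np.cos(t),np.sin(t)]);ey=np.array([-ex[1],ex[0]])
mid=(C[0]+C[1])[:2]/2; piv=mid+.012*ex-.1345*ey;print('pivot',piv,'pocket',piv+.085*ey)
print('knobtop',onz(f,(177,277),.128))
mod=[onz(f,p,.276) for p in [(280,247),(368,247)]];print('mod',mod)
E
```

```text
[ 66.  71.  75.  82. 129. 216. 219.] [218 209  77  77 176 217 219 218 235 233 235 234 235 238 237 220 224 222
 127  76  96 226]
155.0
[  13    6   59   86 1953]
((311.9999694824219, 134.49998474121094), (57.99999237060547, 84.99998474121094), -0.0) [[0.5702, -0.0327], [0.5759, 0.0445], [0.6291, 0.0418], [0.626, -0.0355]] [0.6003129  0.00451964 0.026     ] [0.05593795 0.07742471 0.053299   0.07740542]
pad ((312.5, 134.5), (37.0, 17.0), 90.0) [0.60044239 0.00542987 0.012     ] [0.03484734 0.01638226 0.0348449  0.01673047]
plate [[0.5072, 0.0574, 0.012], [0.6754, 0.0482, 0.012], [0.4941, -0.1858, 0.012]] 0.16844181446966233 0.24355933719873654
-3.1505944847097216
86.916125772367
pivot [ 0.5962539 -0.0821474] pocket [0.60070245 0.00273611]
knobtop [ 0.49408048 -0.09603527  0.128     ]
mod [array([ 0.59290182, -0.03877941,  0.276     ]), array([ 0.62653042, -0.04045256,  0.276     ])]
```

Two estimates agree: pocket at (0.600, 0.0045), fixture yaw −3.1°, pivot at about (0.596, −0.081). I'm moving over the pocket and partly down.

Call:
{"method": "step_arm", "body": {"commands": [[3.7, -0.62, 0, 0, 0, 0.005, 0], [3.7, -0.62, 0, 0, 0, 0, 0], [0, 0, 4, 0, 0, 0, 0], [0, 0, 4, 0, 0, 0, 0], [0, 0, 4, 0, 0, 0, 0], [0, 0, 4, 0, 0, 0, 0], [0, 0, 2.5, 0, 0, 0, 0], [0, 0, 1, 0, 0, 0, 0], [0, 0, 0.5, 0, 0, 0, 0], [0, 0, 0.5, 0, 0, 0, 0], [0, 0, 0, 0, 0, 0, 0], [0, 0, 0, 0, 0, 0, 0]]}}

```text
time: 8.2
ee_pos: [0.6016, 0.0043, 0.0459]
ee_rot: [[0.058, 0.998, 0.001], [0.998, -0.058, 0.0], [0.0, 0.001, -1.0]]
wrist_force: [0.7, -0.1, -2.1]
opening: 0.0358
grasp_force: 29.9
```

Call:
{"method": "step_arm", "body": {"commands": [[0, -0.1, 0, 0, 0, 0, 0], [0, 0, 0.3, 0, 0, 0, 0], [0, 0, 0.3, 0, 0, 0, 0], [0, 0, 0.2, 0, 0, 0, 0], [0, 0, 0, 0, 0, 0, 0]]}}

```text
time: 8.7
ee_pos: [0.5998, 0.0042, 0.0366]
ee_rot: [[0.058, 0.998, -0.001], [0.998, -0.058, -0.0], [-0.0, -0.001, -1.0]]
wrist_force: [-0.3, 0.6, -2.5]
opening: 0.0353
grasp_force: 29.9
```

No contact, and the module is below the lead-in. Now the last 4.5 mm.

Call:
{"method": "step_arm", "body": {"commands": [[0, 0, 0.2, 0, 0, 0, 0], [0, 0, 0.15, 0, 0, 0, 0], [0, 0, 0.1, 0, 0, 0, 0], [0, 0, 0, 0, 0, 0, 0]]}}

```text
time: 9.1
ee_pos: [0.5999, 0.0042, 0.0323]
ee_rot: [[0.058, 0.998, -0.0], [0.998, -0.058, -0.0], [-0.0, -0.0, -1.0]]
wrist_force: [0.9, -0.2, -2.0]
opening: 0.0357
grasp_force: 29.9
```

Call:
{"method": "step_arm", "body": {"commands": [[0, 0, 0.05, 0, 0, 0, 0], [0, 0, 0.05, 0, 0, 0, 0], [0, 0, 0, 0, 0, 0, 0], [0, 0, 0, 0, 0, 0, 50], [0, 0, 0, 0, 0, 0, 60], [0, 0, 0, 0, 0, 0, 70], [0, 0, 0, 0, 0, 0, 70], [0, 0, -1, 0, 0, 0, 70], [0, 0, -3, 0, 0, 0, 70], [0, 0, -4, 0, 0, 0, 70], [0, 0, -5, 0, 0, 0, 70], [-4, 0, -5, 0, 0, 0, 70], [-4, 0, -4, 0, 0, 0, 70], [0, 0, 0, 0, 0, 0, 70]]}}

```text
time: 10.5
ee_pos: [0.5974, -0.0679, 0.2417]
ee_rot: [[0.064, 0.998, 0.008], [0.998, -0.064, -0.0], [0.0, 0.008, -1.0]]
wrist_force: [0.2, 0.0, 0.3]
opening: 0.0659
grasp_force: 0.0
```

```bash
python3 - <<'E'
from h import *
o=sensors.get_obs();print(o['time'],o['ee_pos'],np.round(o['ee_rot'],3).tolist(),o['q'],o['wrist_force'],o['opening'])
f=grab('wrist');np.savez('pics/w3.npz',**f);s=grab('side')
for c in ['wrist','side']:
  for n in ['knob','module_center']:
    print(c,n,[(d['point'],round(d['p'],2)) for d in imaging.look_for(n,c)[:4]])
ff=f['color'][:420];a=cv2.resize(s['color'][190:310,250:410],(480,360),interpolation=cv2.INTER_CUBIC)
v=np.zeros((600,800,3),np.uint8);v[:240,:320]=cv2.resize(f['color'],(320,240));v[240:,:480]=a;b=cv2.resize(f['color'][80:320,120:420],(480,384));v[:384,320:800]=b
cv2.imwrite('pics/c3.png',v[:,:,::-1])
E
```

```text
10.5 [ 0.5974421  -0.067923    0.24168958] [[0.064, 0.998, 0.008], [0.998, -0.064, -0.0], [0.0, 0.008, -1.0]] [-0.54134927  0.31952714  0.69216399  1.77183583 -0.22487344  1.12265003
  0.15841491] [0.21785654 0.04018763 0.29817049] 0.06591287514655923
wrist knob [([282.9, 248.0], 0.82)]
wrist module_center [([319.4, 137.0], 0.58)]
side knob [([350.7, 235.2], 0.87), ([351.7, 232.6], 0.47)]
side module_center [([272.4, 452.0], 0.87), ([216.9, 413.2], 0.85), ([313.7, 269.9], 0.83)]
```

View pics/c3.png

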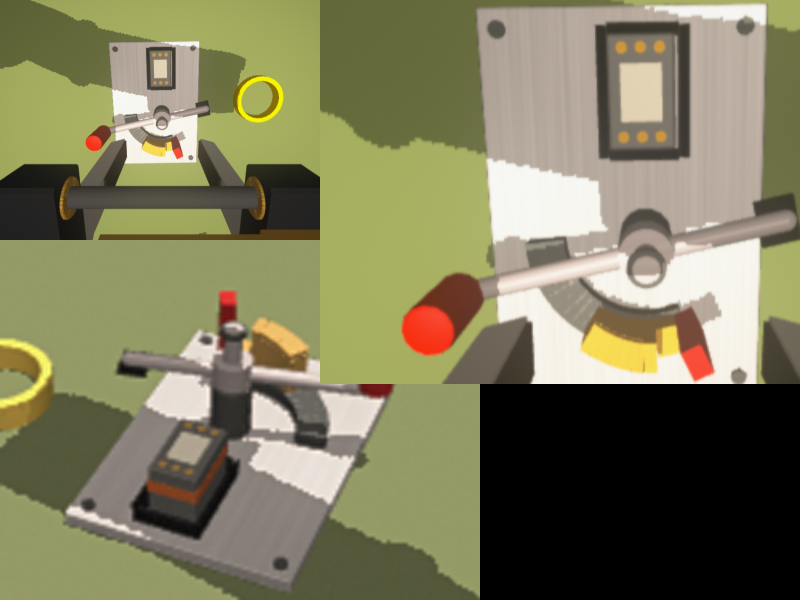

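The module stands level inside the pocket rim, in the wrist view at about (319,137). The knob top is at about (188,286). The brass runs from about (284,308) to (343,290), and the red stop's top is at about (357,307). I'm working out the turn of the lever and the stop.

```bash
python3 - <<'E'
from h import *
f=dict(np.load('pics/w3.npz'))
piv=np.array([.596,-.081]);y=np.radians(-3.1)
def pt(turn,r,z):
    a=y+np.pi+turn;return [piv[0]+r*np.cos(a),piv[1]+r*np.sin(a),z]
k=onz(f,(188,286),.128);d=k[:2]-piv;print('knob',k,np.linalg.norm(d),'turn',np.arctan2(d[1],d[0])-np.pi-y+2*np.pi*(np.arctan2(d[1],d[0])<0))
print('piv cap',proj(f,[[*piv,.104]]),'notice seen (283..) cap at crop(647,268)->(324,247)')
g=f['color'].astype(int);red=(g[...,0]>120)&(g[...,1]<60)&(g[...,2]<70);red[:,:300]=0
dark=(g[...,0]>50)&(g[...,1]<.45*g[...,0])&(g[...,2]<.45*g[...,0]);dark[:,:300]=0;dark[:,400:]=0;dark[:240]=0;dark[330:]=0
for n,m in [('redtop',red),('redall',dark)]:
    q=np.argwhere(m)[:,::-1];print(n,len(q),q.min(0),q.max(0),np.round(cv2.boxPoints(cv2.minAreaRect(q.astype(np.float32)))).tolist())
m=(g[...,0]>170)&(g[...,1]>120)&(g[...,2]<110);m[:260]=0;m[330:]=0;m[:,:260]=0;m[:,350:]=0
q=np.argwhere(m)[:,::-1];print('brass',len(q),q.min(0),q.max(0))
for t in np.arange(.6,2.1,.1):
    print(round(t,1),*[np.round(proj(f,[pt(t,r,z)])[0]).tolist() for r,z in [(.05,.024),(.074,.024),(.05,.06),(.074,.06),(.05,.09),(.074,.09)]])
E
```

```text
knob [ 0.49360393 -0.09684318  0.128     ] 0.10361448406449467 turn 0.20761249400770065
piv cap [[323.26403597 248.50070017]] notice seen (283..) cap at crop(647,268)->(324,247)Traceback (most recent call last):
  File "<stdin>", line 11, in <module>
    return umr_minimum(a, axis, None, out, keepdims, initial, where)
ValueError: zero-size array to reduction operation minimum which has no identity
```

```bash
python3 - <<'E'
from h import *
f=dict(np.load('pics/w3.npz'))
piv=np.array([.596,-.081]);y=np.radians(-3.1)
def pt(turn,r,z):
    a=y+np.pi+turn;return [piv[0]+r*np.cos(a),piv[1]+r*np.sin(a),z]
for t in np.arange(.8,2.1,.1):
    print(round(t,1),*[np.round(proj(f,[pt(t,r,z)])[0]).tolist() for r,z in [(.05,.024),(.074,.024),(.05,.06),(.074,.06),(.05,.09),(.074,.09)]])
E
```

```text
0.8 [288.0, 263.0] [272.0, 280.0] [285.0, 275.0] [268.0, 293.0] [282.0, 286.0] [264.0, 305.0]
0.9 [292.0, 266.0] [278.0, 284.0] [290.0, 278.0] [274.0, 297.0] [287.0, 289.0] [270.0, 310.0]
1.0 [296.0, 269.0] [284.0, 288.0] [294.0, 281.0] [281.0, 302.0] [292.0, 293.0] [278.0, 315.0]
1.1 [301.0, 271.0] [291.0, 292.0] [299.0, 283.0] [288.0, 305.0] [297.0, 295.0] [285.0, 319.0]
1.2 [305.0, 273.0] [297.0, 294.0] [304.0, 285.0] [295.0, 308.0] [303.0, 298.0] [293.0, 322.0]
1.3 [310.0, 275.0] [304.0, 296.0] [309.0, 287.0] [303.0, 310.0] [308.0, 299.0] [301.0, 324.0]
1.4 [315.0, 276.0] [311.0, 298.0] [314.0, 288.0] [310.0, 312.0] [314.0, 300.0] [310.0, 326.0]
1.5 [320.0, 276.0] [319.0, 299.0] [320.0, 289.0] [318.0, 313.0] [320.0, 301.0] [318.0, 327.0]
1.6 [325.0, 276.0] [326.0, 299.0] [325.0, 289.0] [326.0, 313.0] [326.0, 301.0] [327.0, 327.0]
1.7 [330.0, 276.0] [333.0, 298.0] [331.0, 288.0] [334.0, 312.0] [331.0, 300.0] [335.0, 326.0]
1.8 [335.0, 275.0] [340.0, 297.0] [336.0, 287.0] [342.0, 311.0] [337.0, 299.0] [344.0, 325.0]
1.9 [339.0, 274.0] [347.0, 295.0] [341.0, 286.0] [349.0, 309.0] [343.0, 298.0] [352.0, 322.0]
2.0 [344.0, 272.0] [354.0, 292.0] [346.0, 284.0] [357.0, 306.0] [348.0, 296.0] [360.0, 319.0]
```

The stop face is at turn ≈1.94. The foot (≈1.04) and the crest end (≈1.67) agree with a shift of about +0.26. So I expect the foot at 1.01, the crest at 1.56, the fall at 1.68–1.76 and the stop at 1.84. The lever is now at 0.21 and I'm going over the knob.

Call:
{"method": "step_arm", "body": {"commands": [[-1.2, -3.44, 0, 0, 0, 0, 60], [-1.2, -3.44, 0, 0, 0, 0, 50], [-1.2, -3.44, 0, 0, 0, 0, 48], [0, 0, 0, 0, 0, 0.135, 48], [0, 0, 0, 0, 0, 0.135, 48], [0, 0, 0, 0, 0, 0.135, 48], [0, 0, 0, 0, 0, 0.135, 48], [0, 0, 0, 0, 0, 0.135, 48], [0, 0, 0, 0, 0, 0.135, 48], [0, 0, 0, 0, 0, 0.135, 48], [0, 0, 0, 0, 0, 0.135, 48], [0, 0, 0, 0, 0, 0.135, 48], [0, 0, 0, 0, 0, 0.135, 48], [0, 0, 0, 0, 0, 0, 48], [0, 0, 0, 0, 0, 0, 48]]}}

```text
time: 12.3
ee_pos: [0.4909, -0.0917, 0.2355]
ee_rot: [[0.986, 0.167, -0.001], [0.167, -0.986, -0.0], [-0.001, 0.0, -1.0]]
wrist_force: [0.8, 0.1, 0.6]
opening: 0.0447
grasp_force: 0.0
```

```bash
cat > st.py <<'E'
from h import *
piv=np.array([.596,-.081]);y=np.radians(-3.1)
def turn(p):
    d=np.asarray(p)[:2]-piv;return (np.arctan2(d[1],d[0])-np.pi-y+.5)%(2*np.pi)-.5,np.linalg.norm(d)
def st():
    o=sensors.get_obs();R=o['ee_rot']
    print(round(o['time'],2),np.round(o['ee_pos'],4),'tcp turn,r',np.round(turn(o['ee_pos']),3),'yaw err',round((np.arctan2(R[1][1],R[0][1])-(y-np.pi/2+turn(o['ee_pos'])[0])+np.pi)%(2*np.pi)-np.pi,3),'z',np.round(np.array(R)[:,2],3),'q7',o['q'][6],np.round(o['wrist_force'],1),o['opening'])
    return o
E
python3 - <<'E'
from st import *
st();f=grab('wrist');np.savez('pics/w4.npz',**f);cv2.imwrite('pics/w4.png',f['color'][:,:,::-1])
E
```

```text
12.3 [ 0.4909 -0.0917  0.2355] tcp turn,r [0.155 0.106] yaw err 0.067 z [-0.001 -0.    -1.   ] q7 -1.211371000694337 [0.8 0.1 0.6] 0.04473546737460163
```

View pics/w4.png

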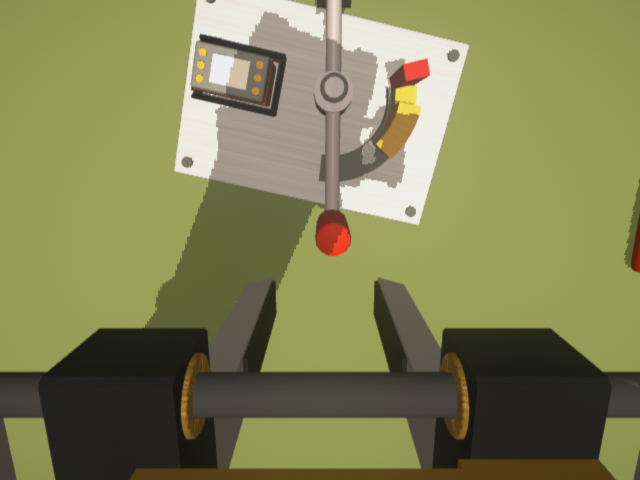

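The bar is upright in the picture, with the knob top at (333,239) and the stop's top at (417,70). Its near-left corner is at (404,80). I'm computing the offset.

```bash
python3 - <<'E'
from st import *
f=dict(np.load('pics/w4.npz'));o=st()
k=onz(f,(333,239),.128);print('knob',k,turn(k),'in tool cm',100*np.array(o['ee_rot']).T@(k-o['ee_pos']))
K=[*(piv+.105*np.array([np.cos(y+np.pi+.208),np.sin(y+np.pi+.208)])),.128];print('model',K,proj(f,[K]))
for t in [1.0,1.1,1.6,1.7,1.8,1.9,2.0]:
    a=y+np.pi+t;print(round(t,1),*[np.round(proj(f,[[*(piv+r*np.array([np.cos(a),np.sin(a)])),z]])[0]).tolist() for r,z in [(.05,.06),(.074,.06),(.05,.09),(.074,.09)]])
E
```

```text
12.35 [ 0.4909 -0.0918  0.2356] tcp turn,r [0.156 0.106] yaw err 0.065 z [-0.001 -0.    -1.   ] q7 -1.2115485586756845 [ 0.3 -0.  -0.2] 0.04517124298462355
knob [ 0.49300345 -0.09732387  0.128     ] (np.float64(0.2112873014179959), np.float64(0.10428210297705394)) in tool cm [ 0.12058378  0.58024749 10.75877369]
model [np.float64(0.49224093732793994), np.float64(-0.09709524505608785), 0.128] [[332.50035462 239.9749464 ]]
1.0 [375.0, 140.0] [395.0, 161.0] [380.0, 140.0] [401.0, 162.0]
1.1 [379.0, 135.0] [401.0, 154.0] [385.0, 135.0] [408.0, 155.0]
1.6 [393.0, 107.0] [422.0, 113.0] [400.0, 104.0] [431.0, 110.0]
1.7 [394.0, 100.0] [424.0, 103.0] [401.0, 97.0] [433.0, 100.0]
1.8 [395.0, 94.0] [424.0, 94.0] [402.0, 89.0] [434.0, 89.0]
1.9 [395.0, 87.0] [424.0, 84.0] [402.0, 82.0] [434.0, 79.0]
2.0 [394.0, 81.0] [424.0, 74.0] [401.0, 75.0] [433.0, 68.0]
```

Call:
{"method": "step_arm", "body": {"commands": [[0.15, 0.58, 4, 0, 0, 0, 48], [0, 0, 4, 0, 0, 0, 48], [0, 0, 3.4, 0, 0, 0, 48], [0, 0, 2, 0, 0, 0, 48], [0, 0, 1, 0, 0, 0, 48], [0, 0, 0, 0, 0, 0, 36], [0, 0, 0, 0, 0, 0, 36], [0, 0, 0, 0, 0, 0, 36]]}}

```text
time: 13.15
ee_pos: [0.4942, -0.0976, 0.093]
ee_rot: [[0.987, 0.163, 0.002], [0.163, -0.987, 0.0], [0.002, -0.0, -1.0]]
wrist_force: [0.3, 0.6, 0.1]
opening: 0.0339
grasp_force: 0.0
```

Call:
{"method": "step_arm", "body": {"commands": [[-0.1, 0.3, 0, 0, 0, -0.03, 36], [0.02, 0.63, 0, 0, 0, -0.06, 36], [0.02, 0.63, 0, 0, 0, -0.06, 36], [0.02, 0.63, 0, 0, 0, -0.06, 36], [0.02, 0.63, 0, 0, 0, -0.06, 36], [0.02, 0.63, 0, 0, 0, -0.06, 36], [0.02, 0.63, 0, 0, 0, -0.06, 36], [0.02, 0.63, 0, 0, 0, -0.06, 36], [0.02, 0.63, 0, 0, 0, -0.06, 36], [0.02, 0.63, 0, 0, 0, -0.06, 36], [0.02, 0.63, 0, 0, 0, -0.06, 36], [0, 0, 0, 0, 0, 0, 36], [0, 0, 0, 0, 0, 0, 36]]}}

```text
time: 14.45
ee_pos: [0.5227, -0.1554, 0.0925]
ee_rot: [[0.703, 0.711, 0.001], [0.711, -0.703, 0.0], [0.001, 0.001, -1.0]]
wrist_force: [-0.5, -0.0, -0.8]
opening: 0.034
grasp_force: 0.0
```

```bash
python3 - <<'E'
from st import *
st()
E
```

```text
14.45 [ 0.5227 -0.1554  0.0925] tcp turn,r [0.847 0.104] yaw err -0.002 z [ 0.001  0.    -1.   ] q7 -0.3093631997066957 [-0.5 -0.  -0.8] 0.03401688666650744
```

Call:
{"method": "step_arm", "body": {"commands": [[0.01, 0.42, 0, 0, 0, -0.04, 36], [0.01, 0.42, 0, 0, 0, -0.04, 36], [0.01, 0.42, 0, 0, 0, -0.04, 36], [0.01, 0.42, 0, 0, 0, -0.04, 36], [0.01, 0.42, 0, 0, 0, -0.04, 36], [0, 0, 0, 0, 0, 0, 36]]}}

```text
time: 15.05
ee_pos: [0.5391, -0.1685, 0.0922]
ee_rot: [[0.547, 0.837, 0.001], [0.837, -0.547, -0.0], [0.0, 0.001, -1.0]]
wrist_force: [0.2, 1.0, 0.2]
opening: 0.0342
grasp_force: 0.0
```

Call:
{"method": "step_arm", "body": {"commands": [[0.01, 0.42, 0, 0, 0, -0.04, 36], [0.01, 0.42, -0.03, 0, 0, -0.04, 36], [0.01, 0.42, -0.05, 0, 0, -0.04, 36]]}}

```text
time: 15.35
ee_pos: [0.5476, -0.1729, 0.0923]
ee_rot: [[0.442, 0.897, -0.004], [0.897, -0.442, 0.003], [0.0, -0.005, -1.0]]
wrist_force: [-14.4, 9.7, 7.2]
opening: 0.0338
grasp_force: 8.2
```

Call:
{"method": "step_arm", "body": {"commands": [[0.01, 0.42, -0.05, 0, 0, -0.04, 36], [0.01, 0.42, -0.05, 0, 0, -0.04, 36]]}}

```text
time: 15.55
ee_pos: [0.5542, -0.176, 0.0929]
ee_rot: [[0.369, 0.929, -0.006], [0.929, -0.369, 0.003], [0.001, -0.007, -1.0]]
wrist_force: [-17.7, 10.1, 12.2]
opening: 0.0343
grasp_force: 10.0
```

```bash
python3 - <<'E'
from st import *
o=st();f=grab('side');np.savez('pics/s5.npz',**f)
for d in imaging.silhouettes('knob','side')[:1]: print(d['p'],d['point'],np.argwhere(d['pixels']).min(0),np.argwhere(d['pixels']).max(0))
E
```

```text
15.55 [ 0.5542 -0.176   0.0929] tcp turn,r [1.21  0.104] yaw err 0.036 z [-0.006  0.003 -1.   ] q7 0.07158778345615381 [-17.7  10.1  12.2] 0.03432914157393634
0.74 [388.1, 185.8] [181 335] [192 403]
```

The friction drag is too high, about 20 N sideways and 12 N vertical. I'm rising to shed it before going on.

Call:
{"method": "step_arm", "body": {"commands": [[0, -0.1, -0.25, 0, 0, 0, 36]]}}

```text
time: 15.75
ee_pos: [0.5562, -0.1774, 0.0962]
ee_rot: [[0.371, 0.929, -0.0], [0.929, -0.371, 0.0], [-0.0, -0.0, -1.0]]
wrist_force: [-0.0, -0.1, 0.7]
opening: 0.0341
grasp_force: 0.0
```

Call:
{"method": "step_arm", "body": {"commands": [[0, 0, -0.1, 0, 0, 0, 36]]}}

```text
time: 15.85
ee_pos: [0.5566, -0.1776, 0.0976]
ee_rot: [[0.37, 0.929, 0.001], [0.929, -0.37, -0.0], [-0.0, 0.001, -1.0]]
wrist_force: [0.8, -0.9, 0.4]
opening: 0.0338
grasp_force: 0.0
```

Call:
{"method": "step_arm", "body": {"commands": [[0.01, 0.3, -0.08, 0, 0, -0.03, 36], [0.01, 0.3, -0.08, 0, 0, -0.03, 36]]}}

```text
time: 16.05
ee_pos: [0.5604, -0.1785, 0.0982]
ee_rot: [[0.311, 0.95, -0.004], [0.951, -0.311, 0.002], [0.0, -0.004, -1.0]]
wrist_force: [-8.9, 5.9, -2.5]
opening: 0.0338
grasp_force: 5.2
```

Call:
{"method": "step_arm", "body": {"commands": [[0.01, 0.3, -0.1, 0, 0, -0.03, 36]]}}

```text
time: 16.15
ee_pos: [0.5633, -0.1794, 0.0989]
ee_rot: [[0.282, 0.959, -0.004], [0.959, -0.282, 0.002], [0.0, -0.004, -1.0]]
wrist_force: [-6.8, 4.2, -6.5]
opening: 0.0338
grasp_force: 3.8
```

Rising slightly faster than the ramp works: about 8 N push. I'm continuing this way.

Call:
{"method": "step_arm", "body": {"commands": [[0.01, 0.3, -0.06, 0, 0, -0.03, 36], [0.01, 0.3, -0.06, 0, 0, -0.03, 36], [0.01, 0.3, -0.06, 0, 0, -0.03, 36]]}}

```text
time: 16.45
ee_pos: [0.572, -0.1818, 0.1005]
ee_rot: [[0.195, 0.981, -0.004], [0.981, -0.195, 0.001], [0.0, -0.004, -1.0]]
wrist_force: [-6.9, 1.8, -6.0]
opening: 0.034
grasp_force: 3.7
```

Call:
{"method": "step_arm", "body": {"commands": [[0.01, 0.3, -0.06, 0, 0, -0.03, 36], [0.01, 0.3, -0.06, 0, 0, -0.03, 36], [0.01, 0.3, -0.06, 0, 0, -0.03, 36]]}}

```text
time: 16.75
ee_pos: [0.5807, -0.1834, 0.1022]
ee_rot: [[0.106, 0.994, -0.004], [0.994, -0.106, 0.001], [0.0, -0.005, -1.0]]
wrist_force: [-7.5, 0.9, -6.5]
opening: 0.0337
grasp_force: 3.9
```

```bash
python3 - <<'E'
from st import *
o=st();f=grab('side');np.savez('pics/s6.npz',**f)
E
```

```text
16.75 [ 0.5807 -0.1834  0.1022] tcp turn,r [1.477 0.103] yaw err 0.042 z [-0.004  0.001 -1.   ] q7 0.3060858996312597 [-7.5  0.9 -6.5] 0.0336737933970467
```

Call:
{"method": "step_arm", "body": {"commands": [[0, 0.3, -0.05, 0, 0, -0.03, 36], [0, 0.3, -0.05, 0, 0, -0.03, 36]]}}

```text
time: 17.0
ee_pos: [0.5868, -0.184, 0.1033]
ee_rot: [[0.047, 0.999, -0.004], [0.999, -0.047, 0.001], [0.001, -0.004, -1.0]]
wrist_force: [-7.1, 1.1, -7.3]
opening: 0.034
grasp_force: 3.7
```

Call:
{"method": "step_arm", "body": {"commands": [[0, 0.3, -0.04, 0, 0, -0.03, 36], [0, 0.3, -0.03, 0, 0, -0.03, 36]]}}

```text
time: 17.2
ee_pos: [0.593, -0.1844, 0.1041]
ee_rot: [[-0.013, 1.0, -0.004], [1.0, 0.013, 0.0], [0.0, -0.004, -1.0]]
wrist_force: [-7.2, 0.5, -4.9]
opening: 0.034
grasp_force: 3.4
```

```bash
python3 - <<'E'
from st import *
o=st()
E
```

```text
17.2 [ 0.593  -0.1844  0.1041] tcp turn,r [1.596 0.103] yaw err 0.042 z [-0.004  0.    -1.   ] q7 0.4079479647479075 [-7.2  0.5 -4.9] 0.0340172927563537
```

Call:
{"method": "step_arm", "body": {"commands": [[0, 0.3, -0.02, 0, 0, -0.03, 36]]}}

```text
time: 17.3
ee_pos: [0.5963, -0.1845, 0.1044]
ee_rot: [[-0.043, 0.999, -0.003], [0.999, 0.043, 0.0], [0.0, -0.003, -1.0]]
wrist_force: [-6.7, -0.0, -6.1]
opening: 0.0341
grasp_force: 3.1
```

Call:
{"method": "step_arm", "body": {"commands": [[0, 0.3, -0.02, 0, 0, -0.03, 36]]}}

```text
time: 17.4
ee_pos: [0.5993, -0.1844, 0.1046]
ee_rot: [[-0.073, 0.997, -0.003], [0.997, 0.073, 0.0], [0.0, -0.003, -1.0]]
wrist_force: [-5.9, -0.4, -4.7]
opening: 0.0339
grasp_force: 3.1
```

```bash
python3 - <<'E'
from st import *
o=st();f=grab('side');g=grab('wrist');np.savez('pics/w7.npz',**g)
a=cv2.resize(f['color'][150:300,260:420],(430,403),interpolation=cv2.INTER_CUBIC)
v=np.zeros((403,790,3),np.uint8);v[:,:430]=a;v[:270,430:]=cv2.resize(g['color'],(360,270));cv2.imwrite('pics/c7.png',v[:,:,::-1])
E
```

```text
17.4 [ 0.5993 -0.1844  0.1046] tcp turn,r [1.657 0.103] yaw err 0.041 z [-0.003  0.    -1.   ] q7 0.45830824377280427 [-5.9 -0.4 -4.7] 0.033851090304700765
```

View pics/c7.png

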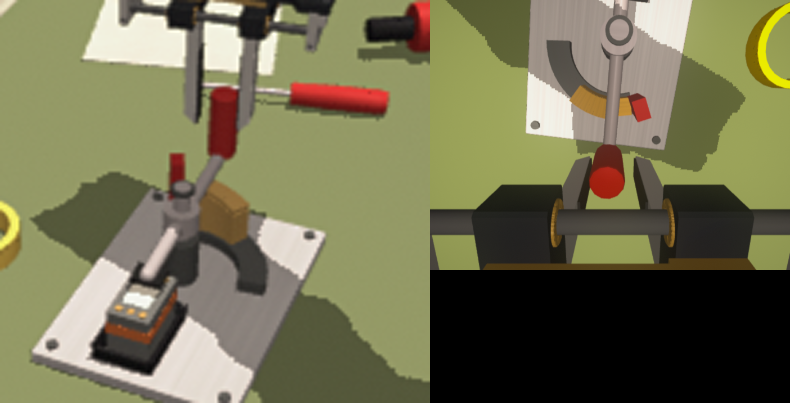

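The bar is on the cam near the crest, with the tongue coming over the module. The knob top is at about (315,325) in the full wrist frame, with the stop a little ahead of the bar. I'm going on in 2–3 mm rows and watching for the drop.

```bash
python3 - <<'E'
from st import *
g=dict(np.load('pics/w7.npz'));c=g['color'].astype(int)
m=(c[...,0]>150)&(c[...,1]<60);m[:280]=0;m[:,:270]=0;m[:,360:]=0
q=np.argwhere(m)[:,::-1];(u,v),r=cv2.minEnclosingCircle(q.astype(np.float32));print(u,v,r)
for z in (.128,.1355): print(z,turn(onz(g,(u,v),z)))
m=(c[...,0]>100)&(c[...,1]<70);m[230:]=0;m[:150]=0;q=np.argwhere(m)[:,::-1];b=cv2.boxPoints(cv2.minAreaRect(q.astype(np.float32)));print(len(q),[(np.round(p).tolist(),[round(float(x),3) for x in turn(onz(g,p,.09))]) for p in b])
E
```

```text
313.8759765625 324.24029541015625 30.175493240356445
0.128 (np.float64(1.6189598841589374), np.float64(0.10657117745521923))
0.1355 (np.float64(1.6183493324736284), np.float64(0.1030577569615553))
1030 [([350.0, 172.0], [1.859, 0.048]), ([378.0, 162.0], [2.143, 0.048]), ([393.0, 208.0], [2.114, 0.07]), ([366.0, 218.0], [1.917, 0.071])]
```

Call:
{"method": "step_arm", "body": {"commands": [[0, 0.25, 0, 0, 0, -0.025, 36]]}}

```text
time: 17.6
ee_pos: [0.6023, -0.1842, 0.1052]
ee_rot: [[-0.096, 0.995, -0.002], [0.995, 0.096, 0.0], [0.0, -0.002, -1.0]]
wrist_force: [-5.7, 0.7, -3.9]
opening: 0.034
grasp_force: 3.0
```

Call:
{"method": "step_arm", "body": {"commands": [[0, 0.25, 0, 0, 0, -0.025, 36]]}}

```text
time: 17.7
ee_pos: [0.6051, -0.1839, 0.1052]
ee_rot: [[-0.122, 0.992, -0.001], [0.992, 0.122, 0.0], [0.0, -0.001, -1.0]]
wrist_force: [-3.7, -1.1, -1.6]
opening: 0.0341
grasp_force: 1.9
```

Call:
{"method": "step_arm", "body": {"commands": [[0, 0.2, 0, 0, 0, -0.02, 36]]}}

```text
time: 17.8
ee_pos: [0.6077, -0.1837, 0.1054]
ee_rot: [[-0.143, 0.99, -0.0], [0.99, 0.143, -0.0], [-0.0, -0.0, -1.0]]
wrist_force: [-2.3, -0.1, -1.5]
opening: 0.0335
grasp_force: 1.0
```

Call:
{"method": "step_arm", "body": {"commands": [[0, 0.2, 0, 0, 0, -0.02, 36]]}}

```text
time: 17.9
ee_pos: [0.6104, -0.1834, 0.1058]
ee_rot: [[-0.162, 0.987, 0.001], [0.987, 0.162, -0.0], [-0.0, 0.001, -1.0]]
wrist_force: [0.4, -1.3, 0.1]
opening: 0.0338
grasp_force: 0.0
```

```bash
cat > k.py <<'E'
from st import *
o=st();g=grab('wrist');c=g['color'].astype(int)
m=(c[...,0]>150)&(c[...,1]<60);m[:280]=0;m[:,:270]=0;m[:,360:]=0
q=np.argwhere(m)[:,::-1];(u,v),r=cv2.minEnclosingCircle(q.astype(np.float32));print(u,v,r)
for z in (.128,.1355): print(z,turn(onz(g,(u,v),z)))
E
python3 k.py
```

```text
17.9 [ 0.6104 -0.1834  0.1058] tcp turn,r [1.764 0.103] yaw err 0.024 z [ 0.001 -0.    -1.   ] q7 0.5325615176236813 [ 0.4 -1.3  0.1] 0.03377624667204467
321.9306945800781 317.0098876953125 29.086950302124023
0.128 (np.float64(1.7473792409218856), np.float64(0.10342430873709146))
0.1355 (np.float64(1.7464412521556492), np.float64(0.10006664069690513))
```

The force vanished and the knob jumped ahead to turn 1.747, with a radius that fits the low height, so it seems to have dropped into the notch. I'm widening the fingers, withdrawing upward and checking.

Call:
{"method": "step_arm", "body": {"commands": [[0, -0.15, 0, 0, 0, 0, 50], [0, 0, 0, 0, 0, 0, 50], [0, 0, -1, 0, 0, 0, 50], [0, 0, -3, 0, 0, 0, 50], [0, 0, -5, 0, 0, 0, 50], [0, 0, -5, 0, 0, 0, 50], [-5, 0, 0, 0, 0, 0, 50], [-5, 0, 0, 0, 0, 0, 50], [-5, 0, 0, 0, 0, 0, 50], [0, 0, 0, 0, 0, 0, 50], [0, 0, 0, 0, 0, 0, 50]]}}

```text
time: 19.05
ee_pos: [0.6319, -0.3332, 0.2458]
ee_rot: [[-0.159, 0.987, -0.0], [0.987, 0.159, -0.001], [-0.0, -0.0, -1.0]]
wrist_force: [0.5, 1.4, -0.6]
opening: 0.0471
grasp_force: 0.0
```

```bash
python3 - <<'E'
from st import *
o=st();f=grab('side');w=grab('wrist');t=grab('top')
np.savez('pics/s8.npz',**f);np.savez('pics/w8.npz',**w)
v=np.zeros((600,800,3),np.uint8)
v[:300,:400]=cv2.resize(w['color'],(400,300));v[:300,400:]=cv2.resize(t['color'][210:320,280:427],(400,300),interpolation=cv2.INTER_CUBIC)
v[300:,:440]=cv2.resize(f['color'][185:305,260:436],(440,300),interpolation=cv2.INTER_CUBIC)
cv2.imwrite('pics/c8.png',v[:,:,::-1])
# bar and knob top predicted in the side picture for low/high
for tt in (1.70,1.75,1.80):
  for l in (0,.0075):
    a=y+np.pi+tt;e=np.array([np.cos(a),np.sin(a)]);print(tt,l,np.round(proj(f,[[*(piv+.105*e),.128+l],[*(piv-.085*e),.066+l]]),1).tolist())
E
```

```text
19.05 [ 0.6319 -0.3332  0.2458] tcp turn,r [1.766 0.255] yaw err 0.018 z [-0.    -0.001 -1.   ] q7 0.7179194452655586 [ 0.5  1.4 -0.6] 0.04705800323981267
1.7 0 [[339.2, 185.3], [316.9, 256.8]]
1.7 0.0075 [[339.4, 182.5], [317.0, 254.0]]
1.75 0 [[337.0, 185.0], [318.9, 257.1]]
1.75 0.0075 [[337.1, 182.2], [319.0, 254.3]]
1.8 0 [[334.7, 184.8], [320.9, 257.4]]
1.8 0.0075 [[334.9, 181.9], [321.0, 254.6]]
```

View pics/c8.png

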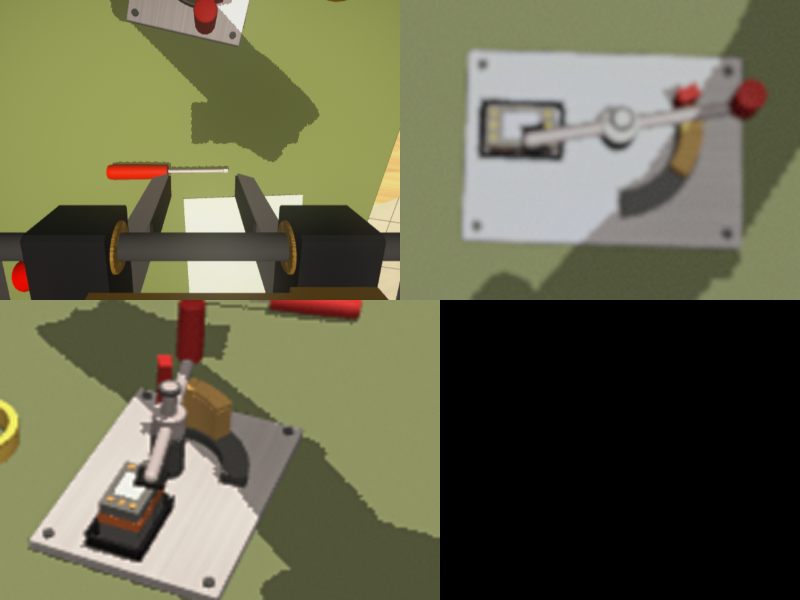

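The picture shows the tongue low over the module and the bar close against the red stop, past the brass. I'm checking the lift numerically with the knob and cap in the side view.

```bash
python3 - <<'E'
from st import *
from itertools import product
f=dict(np.load('pics/s8.npz'));c=f['color'].astype(int)
m=((c[...,0]>60)&(c[...,1]<.4*c[...,0])).astype(np.uint8);m[:,:320]=0;m[:,360:]=0;m[:160]=0;m[212:]=0
n,l,s,ce=cv2.connectedComponentsWithStats(m);i=1+s[1:,4].argmax();print('seen knob box',s[i])
ph=np.linspace(0,2*np.pi,60)
for tt,L in product((1.72,1.75,1.78),(0,.0075)):
    a=y+np.pi+tt;k=piv+.105*np.array([np.cos(a),np.sin(a)])
    P=[[k[0]+.013*np.cos(p),k[1]+.013*np.sin(p),z+L] for p in ph for z in (.066,.128)]
    q=proj(f,P);print(tt,L,np.round([q[:,0].min(),q[:,1].min(),np.ptp(q[:,0]),np.ptp(q[:,1])],1))
# same check on start picture for bias, turn .21 low
f0=cv2.imread('pics/side0.png')[:,:,::-1].astype(int);m=((f0[...,0]>60)&(f0[...,1]<.4*f0[...,0])).astype(np.uint8);m[:,:362]=0;m[:,392:]=0;m[:200]=0;m[260:]=0
n,l,s,ce=cv2.connectedComponentsWithStats(m);print('start',s[1+s[1:,4].argmax()])
a=y+np.pi+.21;k=piv+.105*np.array([np.cos(a),np.sin(a)]);q=proj(f,[[k[0]+.013*np.cos(p),k[1]+.013*np.sin(p),z] for p in ph for z in (.066,.128)]);print('pred',q.min(0),np.ptp(q,axis=0))
E
```

```text
seen knob box [331 184  11  26 237]
1.72 0 [331.7 182.3  12.3  28.4]
1.72 0.0075 [331.8 179.5  12.3  28.5]
1.75 0 [330.4 182.1  12.2  28.4]
1.75 0.0075 [330.5 179.3  12.3  28.5]
1.78 0 [329.1 182.   12.2  28.4]
1.78 0.0075 [329.2 179.2  12.2  28.5]
start [370 214  13  28 286]
pred [368.79888249 212.12794186] [15.09103224 30.69968239]
```

Low (lift ≈0) at turn ≈1.75. The side-view offset is the same 1.9 px as at the start, when it was known to be low, so the lever is in the notch. The module is home and the robot is clear, so I'm handing in.

```bash
python3 -c "
from rig import arm
print(arm.sign_off())"
```

```text
the job is handed in; nothing more can be done
None
```

The job is handed in: the module is home in the pocket, and the lever sits low in the notch at turn ≈1.75 with the gripper clear. The one doubt is a brief push of about 20 N low on the ramp, with about 12 N of drag holding the knob down, which I estimate brought the cam close to its 45 N limit before I eased off.

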